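# Draw out the toaster's crumb tray with the hook

### The job

Take the wooden-handled hook from its rest, put its tip down into the finger hole of the toaster's crumb tray and with it draw the tray straight out, gently, until it comes up against its stop; pull it firmly, but not hard, against the stop for about half a second. Then unhook, leave the tray out and lay the hook back in the forks of its rest. Touch the tray and toaster with the hook only, and leave the other things on the counter alone.

Things in the scene. Friction and masses are not known exactly. Their poses are not given: they have to be found in the camera images.
- hook_grip (a point): Centre of the hook's handle: grasp here. Brown wooden handle 100 (own x) x 20 (y) x 24 mm (z); a 9 mm steel rod runs on level from its front end and turns straight down. Axes are the hook's: x from handle to hook, z up. 0.1 to 0.2 kg. It starts in its rest, handle level, centre 60 mm above the counter.
- hook_tip (a point): Lower end of the hook's turned-down tip (round, 9 mm thick): 100 mm ahead of the handle's centre along the hook's x and 40 mm below it.
- hook: The hook as a whole; its origin is the handle's centre, the same point as hook_grip.
- hook_rest: Fixed grey rest, base 125 x 70 x 8 mm, origin under its centre; the hook points along its x, handle centre 60 mm above the origin. Two forks (8 mm thick, 40 mm before and behind the centre) carry the handle's underside 48 mm up; inside they are 27 mm wide, flaring to 40 mm at their tops 72 mm up. Fingers go between the forks (72 mm of free handle).
- toaster: Fixed low stainless four-slot toaster, 200 (x) x 240 (y) x 157 mm, on feet; origin on the counter under its centre. Its front, with two dials, looks along its own -x, the way the crumb tray slides out. It stands turned up to 0.2 rad.
- crumb_tray: Sliding tray under the toaster, 190 x 214 mm, 0.5 kg. Slides out along the toaster's -x only; friction about 2.5 N. Starts in or ajar by up to 65 mm. Its solid stop is hidden and differs each time: 50 to 95 mm farther out than the start. A firm pull there is 8 to 15 N between hook and tray (at least 6); over 22 N at any time bends the hook. Origin of no use: see tray_hole.
- tray_hole (a point): Centre of the round finger hole, 20 mm across, at the upper face of the tray's front tongue, 42 mm above the counter. The tongue is a level steel plate 5 mm thick, 64 mm wide, jutting 46 mm from the tray's front; below it is free down to the counter. Axes as the toaster's. The hook's tip goes straight down through the hole; it is in when its end is over 8 mm (up to 22 mm) below this point.
- spice_jar: Bystander: red spice jar with a white lid, 58 mm wide, 94 mm high; origin under its centre.
- ramekin_1: Bystander: small fluted white ramekin, 68 mm wide, 41 mm high; origin under its centre.
- tongs: Bystander: steel tongs lying flat, 315 x 62 x 35 mm; origin under the centre.
- deli_tub_1: Bystander: orange deli tub with a white lid, 84 mm wide, 72 mm high; origin under its centre.
Things that resemble listed ones, but are neither listed nor needed, are in the scene too. What is shaped like the hook but black is not meant. Of the things that look like the hook_rest, the smaller one is meant.

How it is judged:
On the way, in this order (a step that is already met when the one before it is completed fails the run):
1. the hook is lifted clear of its rest (z of hook_grip in the frame of hook_rest above 0.085 m), for 0.1 s.
2. the hook's tip is in the tray's finger hole, its end more than 8 mm below the upper face (horizontal distance between hook_tip and tray_hole below 0.014 m and z of hook_tip in the frame of tray_hole below -0.008 m), for 0.1 s.
3. the hook, in the hole, holds the tray at rest against its stop with 6 to 22 N, more than 44 mm from where it started (horizontal distance between hook_tip and tray_hole below 0.016 m and z of hook_tip in the frame of tray_hole below -0.008 m and x of hook_tip in the frame of tray_hole below 0 m and distance of tray_hole from where it was at the start of the episode above 0.044 m and linear speed of crumb_tray below 0.005 m/s and contact force between hook and crumb_tray above 6 N), for 0.3 s.
At the end, for the whole second after the job is handed in: The crumb tray is out, over 44 mm from its start, at rest. The hook lies at rest in both forks, tip down (tilt under 0.15 rad), handle centre within 25 mm of the rest's centre and 55 to 65 mm above its origin, in line with the rest within 0.17 rad; the robot has let go (distance of tray_hole from where it was at the start of the episode above 0.044 m and horizontal distance between hook_grip and hook_rest below 0.025 m and z of hook_grip in the frame of hook_rest between 0.055 and 0.065 m and angle between the x axis of hook and the x axis of hook_rest, either way round below 0.17 rad and angle between hook's own z axis and vertical below 0.15 rad and linear speed of hook below 0.02 m/s and linear speed of crumb_tray below 0.01 m/s); the robot touches nothing.
It fails at once if more than 22 N between the hook and the tray or the toaster (contact force between hook and toaster above 22 N).
It fails at once if the robot itself touches the tray or the toaster (contact force between any of the fingers, the arm and crumb_tray above 1 N or contact force between any of the fingers, the arm and toaster above 1 N).
It fails at once if a bystander (spice jar, ramekin, tongs or deli tub) is moved more than 20 mm (distance of any of spice_jar, ramekin_1, tongs, deli_tub_1 from where it was at the start of the episode above 0.02 m).
It also fails if it takes over 54 s, if anything falls off the work surface, if the arm or the gripper's body presses on something with over 40 N, if the wrist force passes 120 N, or if a joint passes its speed limit or range.

### The arm

A 6-joint arm with a two-finger parallel gripper is mounted at the origin on a cart in front of the work surface, level with it; the furniture and walls round the work are solid. World frame = base frame: x ahead of the robot, y to its left, z up, the work surface at z = 0. Lengths are in m, angles in rad, forces in N, time in s.
With the tool pointing down it reaches from about 0.325 to 0.775 m from the base axis. Payload 9.3 kg.
Tool frame: the origin (TCP) lies where the fingers leave the gripper's body, on its centre line; the fingertips stand 73 mm ahead of it and the grasp point (between the pads) lies 54 mm ahead of it (robot.nose_length is the distance from the TCP to the fingertips, in m); z points along the fingers, y is the line along which they close (so a half turn about z gives the same grasp; the last joint's range is limited). The gripper opens to 85 mm and grips with 20 to 120 N. Pads are 22 mm wide; open, the fingers measure 114 mm over their backs; the gripper's body (76 mm by 85 mm) begins 54 mm behind the grasp point. The pads swing forward as they close: fully open they stand 13 mm farther back than shut.
Start: joints at [-1.471, 0.259, 0.021, 1.334, 0, 1.418], TCP at [0.138, -0.533, 0.304] pointing down, gripper open.
Joint ranges: [-3.04, 3.04], [-0.91, 1.82], [-1.04, 1.36], [-1.92, 1.95], [-1.52, 1.45], [-3.14, 3.14]. Speed limits (rad/s): [2.22, 2.22, 2.79, 3.14, 3.14, 3.14].

### API

Orientations are given as a unit quaternion [w, x, y, z].
In Python, from workcell import robot gives the robot as it stands.
- The arm moves only by the shell command python3 -m pendant 'ROWS' [FORCE]. ROWS is JSON, a list of rows, each an object of numbers: "tx", "ty", "tz": the shift along the tool's x, y, z each as a share of 40 mm, from -1 to 1; "rx", "ry", "rz": the turn, a rotation vector about the tool's x, y, z each as a share of 0.1 rad, from -1 to 1; "fingers": the closure, from 0 (fully open) to 1 (shut). In form: [{"tx": .., "ty": .., "tz": .., "rx": .., "ry": .., "rz": .., "fingers": ..}, ...]. A call has exactly 10 rows; each row shifts and turns the commanded pose from where the row before left it, along the tool's axes as they then stand; what a row does not reach is not made up. A row lasts 1/12 s, in which the tool goes at most 41.7 mm and 7.16 degrees, less where a joint would pass 70% of its speed; a pose out of reach is approached as far as the arm can. A call with a number of a shift or a turn outside -1 to 1 is refused whole. A call with a gripper value outside its range is refused whole. The fingers move at their own pace and stop on an object; FORCE is the grip in N (left out, the last holds). Time passes only in rows, so rows that do not move let the fingers close, or fill a call up. It gives the time, the measured TCP pose, the force, the opening and the grip force at its end, in the units of the state.
- robot.get_state(): the state, without advancing time (a new reading comes with each control period).
- robot.capture(name): name is "side" or "top"; returns the picture (420x560x3 uint8, blue, green, red); there is no depth.
- robot.camera_params(name): a dict with "K" (3x3 intrinsics, pixels), "dist" ([k1, k2, p1, p2, k3] as OpenCV has them; the pictures are not rectified), "xyz" and "attitude" of the camera in the world. Camera axes: x right, y up, looking along -z (the intrinsics and any distortion apply to the point x, -y, -z); pixel columns grow to the right and rows downward; lengths in m; the calibration is good to about 2 mm. A picture is of the moment at which its call begins. camera_params takes no time and is no camera call.
- robot.close_job(): hands the job in; it is judged then, once.
The state is a dict: "clock": time; "qpos": joint angles; "qvel": joint speeds; "tau": joint torques, N m; "position": TCP position; "orientation": TCP orientation; "force": force on the tool from outside, world axes, zero at the start; "moment": the same for the moment, N m; "width": finger opening in m; "grasp_force": force on a finger pad.
Only numpy, scipy, OpenCV 4.12 (cv2) and the standard library are available. Lean on these libraries where they do the work, as an engineer would, in place of code of your own. Each camera call takes 0.05 s, during which the arm holds its last target. There are 200 camera calls.

## Working session

There is one attempt and no reset: what is moved stays moved. The work goes in short steps, Python scripts to look and compute and a shell command to move; the robot and the scene stay as the last step left them, time stands still between calls to the robot, and variables do not carry over. Pictures are saved under pics/ and viewed, at most 10 in all, crops included, and the job is handed in when it is done.

```bash
mkdir -p pics; cat > h.py <<'E'
import numpy as np, cv2
from scipy.spatial.transform import Rotation as R
from workcell import robot
def cam(n):
    p=robot.camera_params(n); q=np.array(p["attitude"],float)
    Rm=R.from_quat(q[[1,2,3,0]]).as_matrix() if q.size==4 else q.reshape(3,3)
    return np.array(p["K"],float),np.array(p["dist"],float),np.array(p["xyz"],float),Rm
def ray(n,uv):
    K,d,c,Rm=cam(n); u=cv2.undistortPoints(np.array([[uv]],float),K,d)[0,0]
    return c,Rm@np.array([u[0],-u[1],-1.])
def atz(n,uv,z):
    c,r=ray(n,uv); return c+r*(z-c[2])/r[2]
def pix(n,P):
    K,d,c,Rm=cam(n); q=Rm.T@(np.array(P,float)-c); q=q*[1,-1,-1]
    return cv2.projectPoints(q[None],np.zeros(3),np.zeros(3),K,d)[0][0,0]
def tri(a,b):
    c1,r1=ray("top",a);c2,r2=ray("side",b);A=np.stack([r1,-r2],1)
    s=np.linalg.lstsq(A,c2-c1,rcond=None)[0];p,q=c1+s[0]*r1,c2+s[1]*r2
    return (p+q)/2,np.linalg.norm(p-q)
def tool():
    s=robot.get_state();q=np.array(s["orientation"]);return np.array(s["position"]),R.from_quat(q[[1,2,3,0]])
E
python3 - <<'E'
from h import *
for n in("top","side"):
    cv2.imwrite(f"pics/{n}0.png",cv2.resize(robot.capture(n),(800,600),interpolation=cv2.INTER_CUBIC)); print(n,robot.camera_params(n))
print(robot.get_state())
E
```

```text
top {'K': array([[412.9509186 ,   0.        , 278.19485387],
       [  0.        , 412.9509186 , 210.80388577],
       [  0.        ,   0.        ,   1.        ]]), 'dist': array([-0.10499569,  0.        ,  0.        ,  0.        ,  0.        ]), 'xyz': array([ 0.48568322, -0.19168264,  1.2538491 ]), 'attitude': array([ 0.71695204,  0.02238574, -0.02404982, -0.6963478 ])}
side {'K': array([[455.579384  ,   0.        , 279.3524106 ],
       [  0.        , 455.579384  , 204.22032369],
       [  0.        ,   0.        ,   1.        ]]), 'dist': array([0.04068994, 0.        , 0.        , 0.        , 0.        ]), 'xyz': array([0.46191302, 0.93185504, 1.10023097]), 'attitude': array([-0.06641612, -0.02072332,  0.40154068,  0.91319468])}
{'clock': 0.1, 'qpos': array([-1.47057908e+00,  2.59128308e-01,  2.08587108e-02,  1.33370927e+00,
        3.13061142e-05,  1.41815707e+00]), 'qvel': array([-0.00187306, -0.0016173 ,  0.00282626, -0.00040766, -0.00159093,
        0.00098771]), 'tau': array([ 4.77123380e-03, -5.56694126e+01,  3.45071912e+01,  1.15724117e-02,
       -1.50275696e-04,  3.74003804e-06]), 'position': array([ 0.137559  , -0.53235447,  0.30333899]), 'orientation': array([-5.90658516e-04,  9.92018416e-01,  1.26091681e-01,  3.11437316e-05]), 'force': array([ 0.35580845, -0.81777007,  0.23042663]), 'moment': array([-0.02771668, -0.01162645,  0.00410337]), 'grasp_force': 0.0, 'width': 0.08567737361841304}
```

View pics/top0.png

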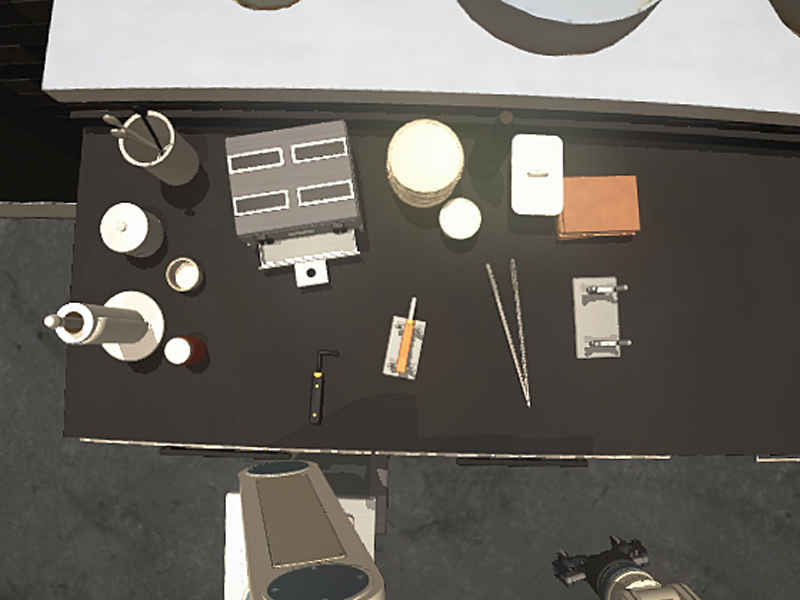

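View pics/side0.png

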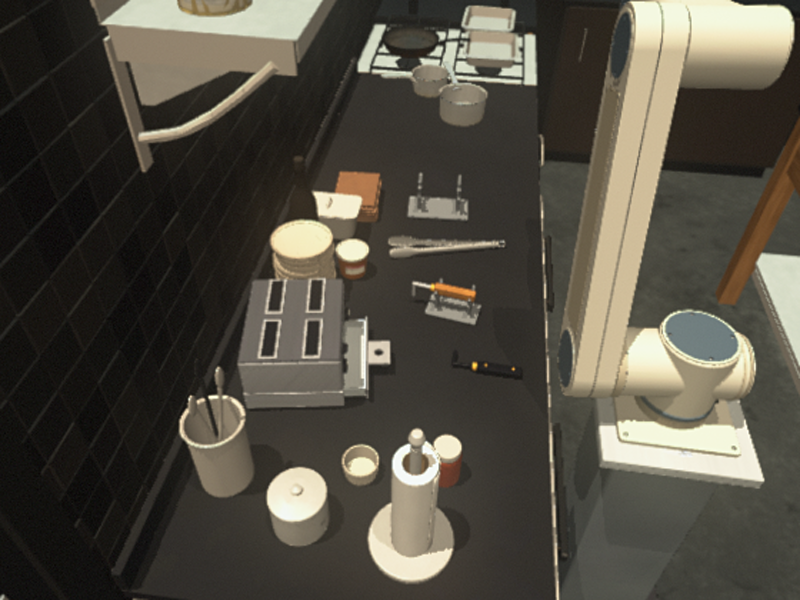

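The top view shows three candidates for the hook and its rest:
- **Wooden hook:** in the small rest at (405,345).
- **Black hook:** at (318,385), a decoy.
- **Large empty rest:** at (598,317), a decoy.

The toaster tray's tongue hole is at about (311,272). In the side view the hook is at (450,292) and the hole at (379,352). I'll check the choice in an enlarged crop.

```bash
python3 - <<'E'
from h import *
f=800/560
im={n:robot.capture(n) for n in("top","side")}
def crop(n,x0,y0,w,h,s):  # native px
    return cv2.resize(im[n][y0:y0+h,x0:x0+w],(w*s,h*s),interpolation=cv2.INTER_CUBIC)
a=crop("top",255,195,60,75,5); b=crop("side",280,185,70,50,5); c=crop("top",170,150,100,60,4); d=crop("side",225,220,70,55,5)
o=np.zeros((600,800,3),np.uint8)
o[:375,:300]=a; o[:250,320:670]=b; o[275:515,320:720]=c
o[380:600,:280]=cv2.resize(d,(280,220))
cv2.imwrite("pics/crop1.png",o)
E
```

```text
(no output)
```

View pics/crop1.png

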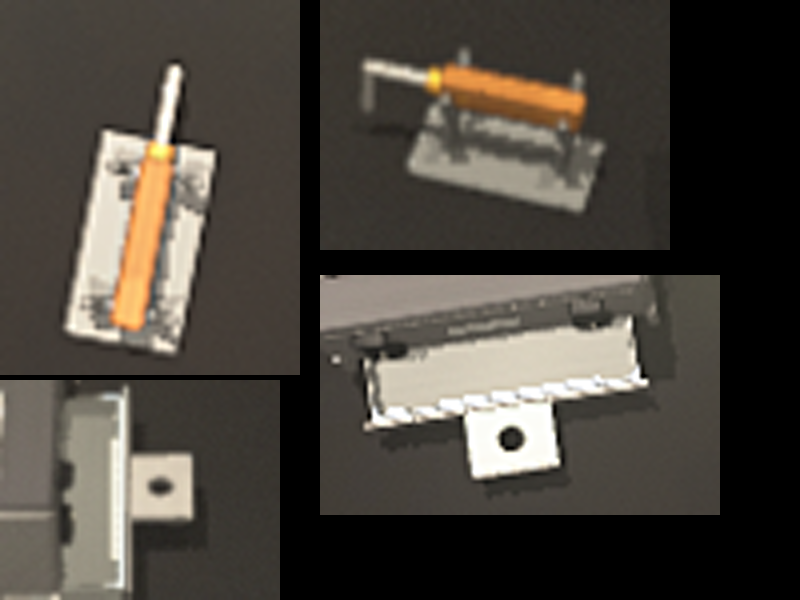

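```bash
python3 - <<'E'
from h import *
T=lambda x,y:((x+.5)/5-.5+255,(y+.5)/5-.5+195)
C=lambda x,y:((x-320+.5)/4-.5+170,(y-275+.5)/4-.5+150)
S=lambda x,y:((x-320+.5)/5-.5+280,(y+.5)/5-.5+185)
D=lambda x,y:((x*1.25+.5)/5-.5+225,((y-380)*1.25+.5)/5-.5+220)
P=lambda n,a,z:atz(n,a,z)
f=P("top",T(160,146),.072);r=P("top",T(128,328),.072);tip=P("top",T(176,68),.0645)
print("front",f,"rear",r,"len",np.linalg.norm(f-r),"rodend",tip,"yaw",np.arctan2(*(f-r)[1::-1]),np.arctan2(*(tip-r)[1::-1]))
cs=[P("top",T(*p),.008) for p in((104,129),(216,151),(176,354),(64,331))]
print("rest c",np.mean(cs,0),[np.linalg.norm(cs[i]-cs[i-1]) for i in range(4)],"yaw",np.arctan2(*(cs[0]+cs[1]-cs[2]-cs[3])[1::-1]))
print("hole",P("top",C(511,438),.042),P("side",D(160,486),.042),tri(C(511,438),D(160,486)))
t=[P("top",C(*p),.042) for p in((476,478),(559,465),(466,407),(553,402))]
a=t[0]-t[1];print("tongue w",np.linalg.norm(a),"yaw",np.arctan2(-a[0],a[1]))
t=[P("top",C(*p),.045) for p in((366,428),(646,383))]
a=t[0]-t[1];print("flange w",np.linalg.norm(a),"yaw",np.arctan2(-a[0],a[1]))
# toaster top from 800px pic
g=lambda x,y:((x+.5)*.7-.5,(y+.5)*.7-.5)
q=[P("top",g(*p),.157) for p in((238,237),(361,214),(226,137),(346,121))]
for i,j in((0,1),(2,3)): a=q[i]-q[j];print("toaster",np.linalg.norm(a),np.arctan2(-a[0],a[1]),q[i],q[j])
print("side front",tri(T(176,68),S(367,64)), "side handle rear", P("side",S(585,97),.072))
for n,p in(("jar",(180,350)),("ram",(184,274)),("deli",(460,218)),("tongs",(529,405)),("tongs2",(487,264)),("blk",(335,352))):print(n,P("top",g(*p),.06))
E
```

```text
front [ 0.52688694 -0.21847034  0.072     ] rear [ 0.42259282 -0.20314498  0.072     ] len 0.10541408474526345 rodend [ 0.57246079 -0.22662891  0.0645    ] yaw -0.14589948369244954 -0.15543347720927864
rest c [ 0.47153974 -0.20951367  0.008     ] [np.float64(0.12383878691065858), np.float64(0.068905560420131), np.float64(0.12439945928104412), np.float64(0.06868457049370646)] yaw -0.16681867776366524
hole [ 0.62067179 -0.01187124  0.042     ] [ 0.62335095 -0.01255353  0.042     ] (array([ 0.62192306, -0.01189261,  0.0426453 ]), np.float64(0.0026320930821069773))
tongue w 0.062141452181483356 yaw 0.18415311436902146
flange w 0.21008639236978657 yaw 0.1875011360932998
toaster 0.23694855248382016 0.21215708691125978 [0.67103257 0.11229724 0.157     ] [ 0.72092661 -0.11933868  0.157     ]
toaster 0.23401671618972167 0.15521432476605726 [0.86608197 0.14729252 0.157     ] [ 0.90225905 -0.08391095  0.157     ]
side front (array([ 0.57314114, -0.22663727,  0.06359192]), np.float64(0.00122556691531446)) side handle rear [ 0.42464687 -0.20696921  0.072     ]
jar [0.45151964 0.24888329 0.06      ]
ram [0.60786468 0.24853603 0.06      ]
deli [ 0.73957167 -0.31645025  0.06      ]
tongs [ 0.36193601 -0.46517367  0.06      ]
tongs2 [ 0.64606726 -0.37366366  0.06      ]
blk [ 0.45807841 -0.06986153  0.06      ]
```

```bash
cat > go.py <<'E'
import sys; from h import *
# go.py x y z yaw : shift (units of 40mm) and turn (0.1rad) to TCP target, shift expressed in the tool axes AFTER turning
x,y,z,yaw=map(float,sys.argv[1:5]); p,r=tool(); t=R.from_matrix(np.array([[np.cos(yaw),np.sin(yaw),0],[np.sin(yaw),-np.cos(yaw),0],[0,0,-1]]))
d=np.array([x,y,z])-p
print("turn",((r.inv()*t).as_rotvec()/.1).round(3),"shift after",(t.inv().apply(d)/.04).round(3),"in current",(r.inv().apply(d)/.04).round(3))
E
python3 -m pendant '[{"rz":0.82},{"rz":0.82},{"rz":0.82},{"rz":0.82},{"rz":0.82},{"tx":0.57,"ty":-0.77},{"tx":0.57,"ty":-0.77},{"tx":0.57,"ty":-0.77},{"tx":0.57,"ty":-0.77},{"tx":0.57,"ty":-0.77}]' 60; python3 go.py 0.470 -0.210 0.18 -0.16
```

```text
turn [-8.000e-03  1.000e-03  4.128e+00] shift after [ 6.921 -9.282  3.087] in current [10.063 -5.723  3.093]invalid input
```

```bash
python3 -m pendant '[{"tx":0,"ty":0,"tz":0,"rx":0,"ry":0,"rz":0.82,"fingers":0},{"tx":0,"ty":0,"tz":0,"rx":0,"ry":0,"rz":0.82,"fingers":0},{"tx":0,"ty":0,"tz":0,"rx":0,"ry":0,"rz":0.82,"fingers":0},{"tx":0,"ty":0,"tz":0,"rx":0,"ry":0,"rz":0.82,"fingers":0},{"tx":0,"ty":0,"tz":0,"rx":0,"ry":0,"rz":0.82,"fingers":0},{"tx":0.57,"ty":-0.77,"tz":0,"rx":0,"ry":0,"rz":0,"fingers":0},{"tx":0.57,"ty":-0.77,"tz":0,"rx":0,"ry":0,"rz":0,"fingers":0},{"tx":0.57,"ty":-0.77,"tz":0,"rx":0,"ry":0,"rz":0,"fingers":0},{"tx":0.57,"ty":-0.77,"tz":0,"rx":0,"ry":0,"rz":0,"fingers":0},{"tx":0.57,"ty":-0.77,"tz":0,"rx":0,"ry":0,"rz":0,"fingers":0}]' 60; python3 go.py 0.470 -0.210 0.18 -0.16
```

```text
clock: 1.03
position: [0.2751, -0.3968, 0.3038]
orientation: [-0.0, 0.997, -0.079, -0.0]
force: [0.1, -0.9, 0.1]
width: 0.0853
grasp_force: 0.0
turn [-0.001  0.     0.021] shift after [ 4.067 -5.388  3.095] in current [ 4.079 -5.378  3.095]
```

```bash
python3 -m pendant '[{"tx":0.45,"ty":-0.6,"tz":0.34,"rx":0,"ry":0,"rz":0.02,"fingers":0},{"tx":0.45,"ty":-0.6,"tz":0.34,"rx":0,"ry":0,"rz":0,"fingers":0},{"tx":0.45,"ty":-0.6,"tz":0.34,"rx":0,"ry":0,"rz":0,"fingers":0},{"tx":0.45,"ty":-0.6,"tz":0.34,"rx":0,"ry":0,"rz":0,"fingers":0},{"tx":0.45,"ty":-0.6,"tz":0.34,"rx":0,"ry":0,"rz":0,"fingers":0},{"tx":0.45,"ty":-0.6,"tz":0.34,"rx":0,"ry":0,"rz":0,"fingers":0},{"tx":0.45,"ty":-0.6,"tz":0.34,"rx":0,"ry":0,"rz":0,"fingers":0},{"tx":0.45,"ty":-0.6,"tz":0.34,"rx":0,"ry":0,"rz":0,"fingers":0},{"tx":0.45,"ty":-0.6,"tz":0.34,"rx":0,"ry":0,"rz":0,"fingers":0},{"tx":0,"ty":0,"tz":0,"rx":0,"ry":0,"rz":0,"fingers":0}]' 60; python3 go.py 0.470 -0.210 0.114 -0.16
python3 - <<'E'
from h import *
a=robot.capture("top")[170:290,225:345];b=robot.capture("side")[140:260,260:380]
cv2.imwrite("pics/pre.png",cv2.resize(np.hstack([a,b]),None,fx=3.3,fy=3.3,interpolation=cv2.INTER_CUBIC))
E
```

```text
clock: 1.87
position: [0.4702, -0.2072, 0.1789]
orientation: [-0.001, 0.997, -0.078, -0.001]
force: [-0.3, 1.1, -0.3]
width: 0.0855
grasp_force: 0.0
turn [-0.025  0.025  0.043] shift after [0.008 0.071 1.623] in current [0.011 0.075 1.623]
```

View pics/pre.png

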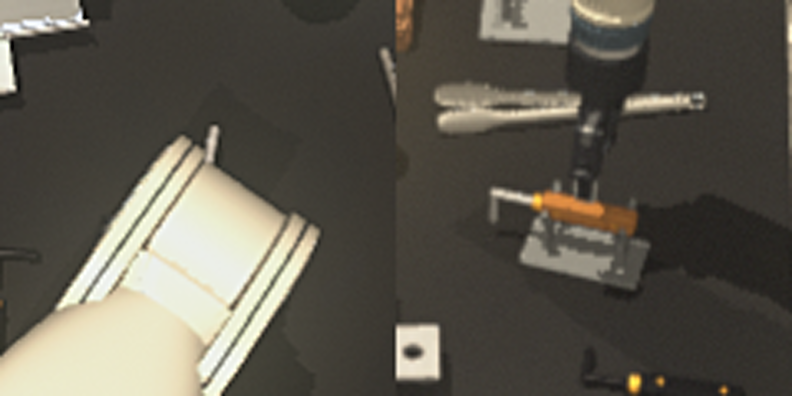

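The top picture is blocked by the arm. In the side view the fingers stand over the middle of the orange handle (crop pixel 585,195), between the forks. I'll descend and close.

```bash
python3 -m pendant '[{"tx":0,"ty":0.07,"tz":0.3,"rx":0,"ry":0,"rz":0.04,"fingers":0},{"tx":0,"ty":0,"tz":0.3,"rx":0,"ry":0,"rz":0,"fingers":0},{"tx":0,"ty":0,"tz":0.3,"rx":0,"ry":0,"rz":0,"fingers":0},{"tx":0,"ty":0,"tz":0.3,"rx":0,"ry":0,"rz":0,"fingers":0},{"tx":0,"ty":0,"tz":0.2,"rx":0,"ry":0,"rz":0,"fingers":0},{"tx":0,"ty":0,"tz":0.2,"rx":0,"ry":0,"rz":0,"fingers":0},{"tx":0,"ty":0,"tz":0,"rx":0,"ry":0,"rz":0,"fingers":0},{"tx":0,"ty":0,"tz":0,"rx":0,"ry":0,"rz":0,"fingers":0},{"tx":0,"ty":0,"tz":0,"rx":0,"ry":0,"rz":0,"fingers":0.6},{"tx":0,"ty":0,"tz":0,"rx":0,"ry":0,"rz":0,"fingers":0.6}]' 100; python3 go.py 0.470 -0.210 0.114 -0.16
python3 -m pendant '[{"tx":0,"ty":0,"tz":0,"rx":0,"ry":0,"rz":0,"fingers":0.6},{"tx":0,"ty":0,"tz":0,"rx":0,"ry":0,"rz":0,"fingers":0.7},{"tx":0,"ty":0,"tz":0,"rx":0,"ry":0,"rz":0,"fingers":0.7},{"tx":0,"ty":0,"tz":0,"rx":0,"ry":0,"rz":0,"fingers":0.8},{"tx":0,"ty":0,"tz":0,"rx":0,"ry":0,"rz":0,"fingers":0.8},{"tx":0,"ty":0,"tz":0,"rx":0,"ry":0,"rz":0,"fingers":0.9},{"tx":0,"ty":0,"tz":0,"rx":0,"ry":0,"rz":0,"fingers":1},{"tx":0,"ty":0,"tz":0,"rx":0,"ry":0,"rz":0,"fingers":1},{"tx":0,"ty":0,"tz":0,"rx":0,"ry":0,"rz":0,"fingers":1},{"tx":0,"ty":0,"tz":0,"rx":0,"ry":0,"rz":0,"fingers":1}]' 100
```

```text
clock: 2.8
position: [0.4682, -0.2137, 0.1181]
orientation: [0.0, 0.997, -0.082, 0.0]
force: [-0.3, -0.2, -0.1]
width: 0.0639
grasp_force: 0.0
turn [ 0.005 -0.009 -0.033] shift after [ 0.03  -0.098  0.102] in current [ 0.029 -0.098  0.102]
clock: 3.63
position: [0.4681, -0.2133, 0.118]
orientation: [0.0, 0.997, -0.081, 0.0]
force: [-1.1, 1.7, 6.6]
width: 0.0187
grasp_force: 97.5
```

```bash
python3 -m pendant '[{"tx":0,"ty":0,"tz":-0.2,"rx":0,"ry":0,"rz":0,"fingers":1},{"tx":0,"ty":0,"tz":-0.4,"rx":0,"ry":0,"rz":0,"fingers":1},{"tx":0,"ty":0,"tz":-0.5,"rx":0,"ry":0,"rz":0,"fingers":1},{"tx":0,"ty":0,"tz":-0.5,"rx":0,"ry":0,"rz":0,"fingers":1},{"tx":0,"ty":0,"tz":-0.5,"rx":0,"ry":0,"rz":0,"fingers":1},{"tx":0,"ty":0,"tz":-0.3,"rx":0,"ry":0,"rz":-0.8,"fingers":1},{"tx":0,"ty":0,"tz":0,"rx":0,"ry":0,"rz":-0.9,"fingers":1},{"tx":0,"ty":0,"tz":0,"rx":0,"ry":0,"rz":-0.9,"fingers":1},{"tx":0,"ty":0,"tz":0,"rx":0,"ry":0,"rz":-0.9,"fingers":1},{"tx":0,"ty":0,"tz":0,"rx":0,"ry":0,"rz":0,"fingers":1}]' 100; python3 go.py 0.520 -0.0316 0.214 0.187
```

```text
clock: 4.47
position: [0.4679, -0.2134, 0.2139]
orientation: [0.0, 0.995, 0.095, 0.0]
force: [-0.4, -0.7, -1.5]
width: 0.018
grasp_force: 97.6
turn [0.002 0.    0.038] shift after [ 2.125e+00 -4.223e+00 -3.000e-03] in current [ 2.141e+00 -4.215e+00 -4.000e-03]
```

```bash
python3 -m pendant '[{"tx":0.15,"ty":-0.25,"tz":0,"rx":0,"ry":0,"rz":0.04,"fingers":1},{"tx":0.25,"ty":-0.5,"tz":0,"rx":0,"ry":0,"rz":0,"fingers":1},{"tx":0.3,"ty":-0.6,"tz":0,"rx":0,"ry":0,"rz":0,"fingers":1},{"tx":0.3,"ty":-0.6,"tz":0,"rx":0,"ry":0,"rz":0,"fingers":1},{"tx":0.3,"ty":-0.6,"tz":0,"rx":0,"ry":0,"rz":0,"fingers":1},{"tx":0.3,"ty":-0.6,"tz":0,"rx":0,"ry":0,"rz":0,"fingers":1},{"tx":0.25,"ty":-0.5,"tz":0,"rx":0,"ry":0,"rz":0,"fingers":1},{"tx":0.2,"ty":-0.4,"tz":0.3,"rx":0,"ry":0,"rz":0,"fingers":1},{"tx":0.07,"ty":-0.17,"tz":0.4,"rx":0,"ry":0,"rz":0,"fingers":1},{"tx":0,"ty":0,"tz":0,"rx":0,"ry":0,"rz":0,"fingers":1}]' 100; python3 go.py 0.520 -0.0316 0.186 0.187
python3 - <<'E'
from h import *
a=robot.capture("top")[130:230,165:265];b=robot.capture("side")[185:285,220:320]
cv2.imwrite("pics/hov.png",cv2.resize(np.hstack([a,b]),None,fx=4,fy=4,interpolation=cv2.INTER_CUBIC))
p,r=tool();print(p); h=np.array([.621,-.012,.042]); x=np.array([.983,.186,0])
t=p+[0,0,-.098]+.1*x; print("pred tip",t,pix("side",t),pix("top",t),pix("side",h),pix("top",h))
E
```

```text
clock: 5.3
position: [0.5198, -0.0302, 0.1833]
orientation: [-0.001, 0.996, 0.091, -0.002]
force: [-1.3, -0.5, -1.2]
width: 0.0184
grasp_force: 97.9
turn [-0.017  0.034 -0.048] shift after [-0.001  0.035 -0.067] in current [-0.001  0.035 -0.067]
[ 0.52035037 -0.03189159  0.18545139]
pred tip [ 0.61865037 -0.01329159  0.08745139] [266.0671477  236.04882157] [215.55699875 189.26156117] [265.31622393 246.31597381] [217.42278762 190.26590122]
```

View pics/hov.png

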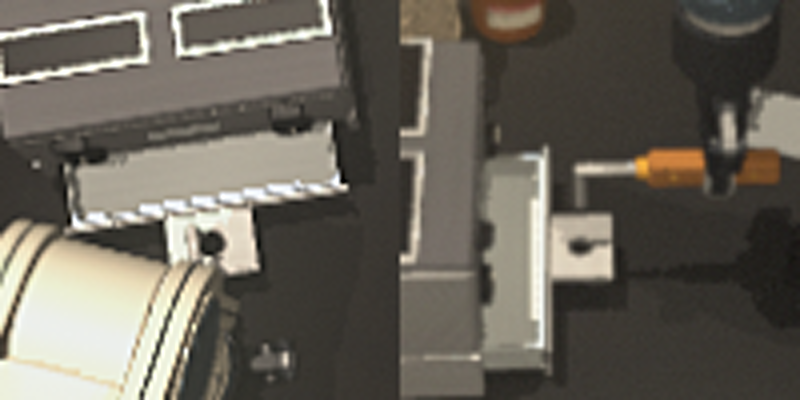

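The top view now shows the arm hiding the tip. In the side view the tip's end is at (581,205) and the hole at (579,246), so it is nearly above the hole. I'll go down to about 8 mm over the tongue and look again.

```bash
python3 -m pendant '[{"tx":0.04,"ty":0,"tz":0.1,"rx":0,"ry":0,"rz":0,"fingers":1},{"tx":0,"ty":0,"tz":0.15,"rx":0,"ry":0,"rz":0,"fingers":1},{"tx":0,"ty":0,"tz":0.2,"rx":0,"ry":0,"rz":0,"fingers":1},{"tx":0,"ty":0,"tz":0.2,"rx":0,"ry":0,"rz":0,"fingers":1},{"tx":0,"ty":0,"tz":0.15,"rx":0,"ry":0,"rz":0,"fingers":1},{"tx":0,"ty":0,"tz":0.1,"rx":0,"ry":0,"rz":0,"fingers":1},{"tx":0,"ty":0,"tz":0,"rx":0,"ry":0,"rz":0,"fingers":1},{"tx":0,"ty":0,"tz":0,"rx":0,"ry":0,"rz":0,"fingers":1},{"tx":0,"ty":0,"tz":0,"rx":0,"ry":0,"rz":0,"fingers":1},{"tx":0,"ty":0,"tz":0,"rx":0,"ry":0,"rz":0,"fingers":1}]' 100
python3 - <<'E'
from h import *
b=robot.capture("side")[210:265,235:305]; a=robot.capture("top")[165:220,195:235]
o=np.hstack([a,b]);cv2.imwrite("pics/hov2.png",cv2.resize(o,None,fx=7.2,fy=7.2,interpolation=cv2.INTER_CUBIC))
p,r=tool();print(p,r.as_matrix()[:,0]); x=r.as_matrix()[:,0]
t=p+[0,0,-.098]+.1*x; print("pred tip",t,pix("side",t))
E
```

```text
clock: 6.23
position: [0.5224, -0.0317, 0.1498]
orientation: [0.0, 0.996, 0.091, 0.0]
force: [0.6, 0.2, -0.7]
width: 0.0181
grasp_force: 97.9
[ 0.5223795  -0.03168915  0.14979724] [9.83326524e-01 1.81847719e-01 5.95103807e-04]
pred tip [ 0.62071215 -0.01350438  0.05185675] [265.46914169 243.82881765]
```

View pics/hov2.png

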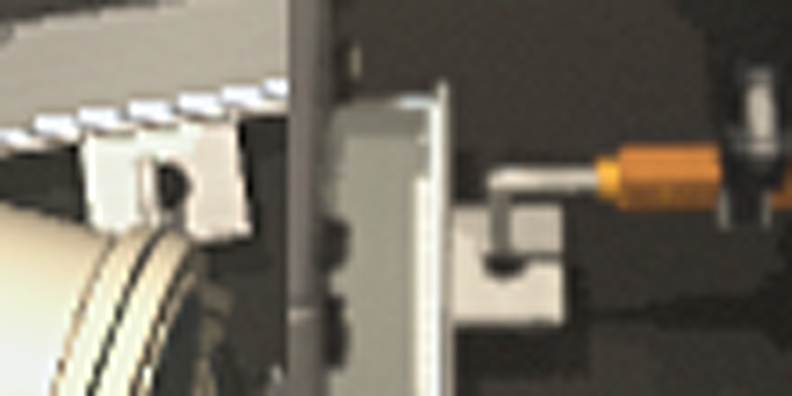

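```bash
python3 - <<'E'
from h import *
T=lambda x,y:((x+.5)/7.2-.5+195,(y+.5)/7.2-.5+165)
S=lambda x,y:((x-288+.5)/7.2-.5+235,(y+.5)/7.2-.5+210)
p,r=tool();x=r.as_matrix()[:,0]
for y in(160,190,215):
  q=atz("top",T(150,y),.0965);d=q-p;print("rod top",q,"along",d@x,"lat(y+)",d[:2]@[-x[1],x[0]])
print("hole",atz("top",T(172,185),.042))
print("rod corner side",atz("side",S(497,172),.0965), "tip end",[atz("side",S(503,y),.052) for y in(250,255,260)])
h=np.array([.6215,-.0119,.042]);print("hole pix", pix("side",h), S(505,262))
E
```

```text
rod top [ 0.62462468 -0.01395152  0.0965    ] along 0.10373423164197575 lat(y+) -0.0011511638253701132
rod top [ 0.6127895  -0.01443407  0.0965    ] along 0.09200862968608088 lat(y+) 0.0005265287473833044
rod top [ 0.60294164 -0.01483266  0.0965    ] along 0.08225249112852202 lat(y+) 0.0019253973289635599
hole [ 0.62109169 -0.0150727   0.042     ]
rod corner side [ 0.62639132 -0.0143785   0.0965    ] tip end [array([ 0.62356118, -0.01097627,  0.052     ]), array([ 0.62309197, -0.00811738,  0.052     ]), array([ 0.62262418, -0.00526719,  0.052     ])]
hole pix [265.15260464 246.32149648] (264.7083333333333, 245.95833333333334)
```

```bash
python3 -m pendant '[{"tx":0,"ty":-0.04,"tz":0,"rx":0,"ry":0,"rz":0,"fingers":1},{"tx":0,"ty":0,"tz":0,"rx":0,"ry":0,"rz":0,"fingers":1},{"tx":0,"ty":0,"tz":0.06,"rx":0,"ry":0,"rz":0,"fingers":1},{"tx":0,"ty":0,"tz":0.06,"rx":0,"ry":0,"rz":0,"fingers":1},{"tx":0,"ty":0,"tz":0.06,"rx":0,"ry":0,"rz":0,"fingers":1},{"tx":0,"ty":0,"tz":0.06,"rx":0,"ry":0,"rz":0,"fingers":1},{"tx":0,"ty":0,"tz":0.06,"rx":0,"ry":0,"rz":0,"fingers":1},{"tx":0,"ty":0,"tz":0.04,"rx":0,"ry":0,"rz":0,"fingers":1},{"tx":0,"ty":0,"tz":0,"rx":0,"ry":0,"rz":0,"fingers":1},{"tx":0,"ty":0,"tz":0,"rx":0,"ry":0,"rz":0,"fingers":1}]' 100
```

```text
clock: 7.17
position: [0.5219, -0.0301, 0.1358]
orientation: [-0.0, 0.996, 0.091, -0.0]
force: [0.1, -0.1, -1.3]
width: 0.0183
grasp_force: 97.9
```

```bash
python3 -m pendant '[{"tx":0,"ty":0,"tz":0.05,"rx":0,"ry":0,"rz":0,"fingers":1},{"tx":0,"ty":0,"tz":0.05,"rx":0,"ry":0,"rz":0,"fingers":1},{"tx":0,"ty":0,"tz":0.05,"rx":0,"ry":0,"rz":0,"fingers":1},{"tx":0,"ty":0,"tz":0.05,"rx":0,"ry":0,"rz":0,"fingers":1},{"tx":0,"ty":0,"tz":0.05,"rx":0,"ry":0,"rz":0,"fingers":1},{"tx":0,"ty":0,"tz":0.05,"rx":0,"ry":0,"rz":0,"fingers":1},{"tx":0,"ty":0,"tz":0,"rx":0,"ry":0,"rz":0,"fingers":1},{"tx":0,"ty":0,"tz":0,"rx":0,"ry":0,"rz":0,"fingers":1},{"tx":0,"ty":0,"tz":0,"rx":0,"ry":0,"rz":0,"fingers":1},{"tx":0,"ty":0,"tz":0,"rx":0,"ry":0,"rz":0,"fingers":1}]' 100
python3 - <<'E'
from h import *
b=robot.capture("side")[210:265,235:305]
cv2.imwrite("pics/in.png",cv2.resize(b,None,fx=8,fy=8,interpolation=cv2.INTER_CUBIC))
E
```

```text
clock: 8.0
position: [0.522, -0.0301, 0.124]
orientation: [0.0, 0.996, 0.091, 0.0]
force: [-0.0, 0.1, -1.6]
width: 0.0188
grasp_force: 97.9
```

View pics/in.png

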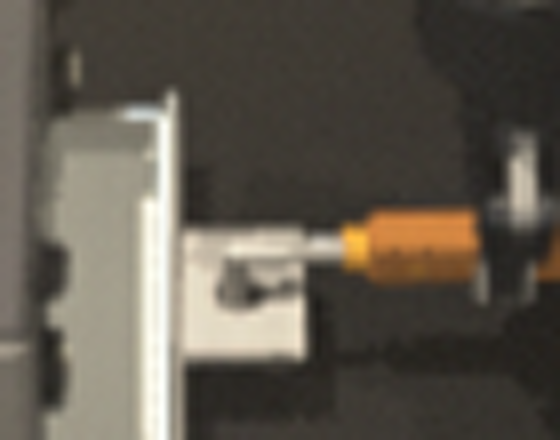

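The hook's tip is down in the hole: dark round at (238,285), rod level at y≈245, no contact force. Next I'll pull slowly along the tool's -x.

```bash
python3 -m pendant '[{"tx":-0.03,"ty":0,"tz":0,"rx":0,"ry":0,"rz":0,"fingers":1},{"tx":-0.03,"ty":0,"tz":0,"rx":0,"ry":0,"rz":0,"fingers":1},{"tx":-0.03,"ty":0,"tz":0,"rx":0,"ry":0,"rz":0,"fingers":1},{"tx":-0.03,"ty":0,"tz":0,"rx":0,"ry":0,"rz":0,"fingers":1},{"tx":-0.03,"ty":0,"tz":0,"rx":0,"ry":0,"rz":0,"fingers":1},{"tx":-0.03,"ty":0,"tz":0,"rx":0,"ry":0,"rz":0,"fingers":1},{"tx":-0.04,"ty":0,"tz":0,"rx":0,"ry":0,"rz":0,"fingers":1},{"tx":-0.05,"ty":0,"tz":0,"rx":0,"ry":0,"rz":0,"fingers":1},{"tx":-0.06,"ty":0,"tz":0,"rx":0,"ry":0,"rz":0,"fingers":1},{"tx":-0.07,"ty":0,"tz":0,"rx":0,"ry":0,"rz":0,"fingers":1}]' 110
```

```text
clock: 8.88
position: [0.5063, -0.033, 0.1239]
orientation: [-0.0, 0.996, 0.091, 0.0]
force: [3.0, 1.9, -2.1]
width: 0.0182
grasp_force: 108.5
```

```bash
python3 -m pendant '[{"tx":-0.08,"ty":0,"tz":0,"rx":0,"ry":0,"rz":0,"fingers":1},{"tx":-0.08,"ty":0,"tz":0,"rx":0,"ry":0,"rz":0,"fingers":1},{"tx":-0.08,"ty":0,"tz":0,"rx":0,"ry":0,"rz":0,"fingers":1},{"tx":-0.08,"ty":0,"tz":0,"rx":0,"ry":0,"rz":0,"fingers":1},{"tx":-0.08,"ty":0,"tz":0,"rx":0,"ry":0,"rz":0,"fingers":1},{"tx":-0.08,"ty":0,"tz":0,"rx":0,"ry":0,"rz":0,"fingers":1},{"tx":-0.07,"ty":0,"tz":0,"rx":0,"ry":0,"rz":0,"fingers":1},{"tx":-0.05,"ty":0,"tz":0,"rx":0,"ry":0,"rz":0,"fingers":1},{"tx":-0.03,"ty":0,"tz":0,"rx":0,"ry":0,"rz":0,"fingers":1},{"tx":-0.01,"ty":0,"tz":0,"rx":0,"ry":0,"rz":0,"fingers":1}]' 110
cat > chk.py <<'E'
# exit 1 when the horizontal pull exceeds 5 N
from h import *; import sys
s=robot.get_state(); f=np.hypot(*s["force"][:2]); p=s["position"]
print(round(s["clock"],2),"F",np.round(s["force"],1),"moved",round(1000*np.hypot(p[0]-.522,p[1]+.0301),1),flush=True); sys.exit(f>5)
E
python3 chk.py
```

```text
clock: 9.72
position: [0.4808, -0.0377, 0.1239]
orientation: [-0.0, 0.996, 0.091, -0.0]
force: [2.6, 0.1, -2.3]
width: 0.0182
grasp_force: 108.8
9.72 F [ 2.6  0.1 -2.3] moved 41.9False
```

```bash
python3 -m pendant '[{"tx":-0.02,"ty":0,"tz":0,"rx":0,"ry":0,"rz":0,"fingers":1},{"tx":-0.02,"ty":0,"tz":0,"rx":0,"ry":0,"rz":0,"fingers":1},{"tx":-0.02,"ty":0,"tz":0,"rx":0,"ry":0,"rz":0,"fingers":1},{"tx":-0.02,"ty":0,"tz":0,"rx":0,"ry":0,"rz":0,"fingers":1},{"tx":-0.02,"ty":0,"tz":0,"rx":0,"ry":0,"rz":0,"fingers":1},{"tx":-0.02,"ty":0,"tz":0,"rx":0,"ry":0,"rz":0,"fingers":1},{"tx":-0.02,"ty":0,"tz":0,"rx":0,"ry":0,"rz":0,"fingers":1},{"tx":-0.01,"ty":0,"tz":0,"rx":0,"ry":0,"rz":0,"fingers":1},{"tx":-0.01,"ty":0,"tz":0,"rx":0,"ry":0,"rz":0,"fingers":1},{"tx":-0.01,"ty":0,"tz":0,"rx":0,"ry":0,"rz":0,"fingers":1}]' >/dev/null; python3 chk.py && python3 -m pendant '[{"tx":-0.005,"ty":0,"tz":0,"rx":0,"ry":0,"rz":0,"fingers":1},{"tx":-0.005,"ty":0,"tz":0,"rx":0,"ry":0,"rz":0,"fingers":1},{"tx":-0.005,"ty":0,"tz":0,"rx":0,"ry":0,"rz":0,"fingers":1},{"tx":-0.005,"ty":0,"tz":0,"rx":0,"ry":0,"rz":0,"fingers":1},{"tx":-0.005,"ty":0,"tz":0,"rx":0,"ry":0,"rz":0,"fingers":1},{"tx":-0.005,"ty":0,"tz":0,"rx":0,"ry":0,"rz":0,"fingers":1},{"tx":-0.005,"ty":0,"tz":0,"rx":0,"ry":0,"rz":0,"fingers":1},{"tx":-0.005,"ty":0,"tz":0,"rx":0,"ry":0,"rz":0,"fingers":1},{"tx":-0.005,"ty":0,"tz":0,"rx":0,"ry":0,"rz":0,"fingers":1},{"tx":-0.005,"ty":0,"tz":0,"rx":0,"ry":0,"rz":0,"fingers":1}]' >/dev/null; python3 chk.py && python3 -m pendant '[{"tx":-0.005,"ty":0,"tz":0,"rx":0,"ry":0,"rz":0,"fingers":1},{"tx":-0.005,"ty":0,"tz":0,"rx":0,"ry":0,"rz":0,"fingers":1},{"tx":-0.005,"ty":0,"tz":0,"rx":0,"ry":0,"rz":0,"fingers":1},{"tx":-0.005,"ty":0,"tz":0,"rx":0,"ry":0,"rz":0,"fingers":1},{"tx":-0.005,"ty":0,"tz":0,"rx":0,"ry":0,"rz":0,"fingers":1},{"tx":-0.005,"ty":0,"tz":0,"rx":0,"ry":0,"rz":0,"fingers":1},{"tx":-0.005,"ty":0,"tz":0,"rx":0,"ry":0,"rz":0,"fingers":1},{"tx":-0.005,"ty":0,"tz":0,"rx":0,"ry":0,"rz":0,"fingers":1},{"tx":-0.005,"ty":0,"tz":0,"rx":0,"ry":0,"rz":0,"fingers":1},{"tx":-0.005,"ty":0,"tz":0,"rx":0,"ry":0,"rz":0,"fingers":1}]' >/dev/null; python3 chk.py
```

```text
10.55 F [ 2.4  1.3 -1.1] moved 48.5
10.55 F [ 2.4  1.3 -1.1] moved 48.5
10.55 F [ 2.4  1.3 -1.1] moved 48.5False
False
False
```

```bash
sed -i 's/sys.exit(f>5)/sys.exit(int(f>5))/' chk.py; python3 chk.py && python3 -m pendant '[{"tx":-0.005,"ty":0,"tz":0,"rx":0,"ry":0,"rz":0,"fingers":1},{"tx":-0.005,"ty":0,"tz":0,"rx":0,"ry":0,"rz":0,"fingers":1},{"tx":-0.005,"ty":0,"tz":0,"rx":0,"ry":0,"rz":0,"fingers":1},{"tx":-0.005,"ty":0,"tz":0,"rx":0,"ry":0,"rz":0,"fingers":1},{"tx":-0.005,"ty":0,"tz":0,"rx":0,"ry":0,"rz":0,"fingers":1},{"tx":-0.005,"ty":0,"tz":0,"rx":0,"ry":0,"rz":0,"fingers":1},{"tx":-0.005,"ty":0,"tz":0,"rx":0,"ry":0,"rz":0,"fingers":1},{"tx":-0.005,"ty":0,"tz":0,"rx":0,"ry":0,"rz":0,"fingers":1},{"tx":-0.005,"ty":0,"tz":0,"rx":0,"ry":0,"rz":0,"fingers":1},{"tx":-0.005,"ty":0,"tz":0,"rx":0,"ry":0,"rz":0,"fingers":1}]' >/dev/null; python3 chk.py && python3 -m pendant '[{"tx":-0.005,"ty":0,"tz":0,"rx":0,"ry":0,"rz":0,"fingers":1},{"tx":-0.005,"ty":0,"tz":0,"rx":0,"ry":0,"rz":0,"fingers":1},{"tx":-0.005,"ty":0,"tz":0,"rx":0,"ry":0,"rz":0,"fingers":1},{"tx":-0.005,"ty":0,"tz":0,"rx":0,"ry":0,"rz":0,"fingers":1},{"tx":-0.005,"ty":0,"tz":0,"rx":0,"ry":0,"rz":0,"fingers":1},{"tx":-0.005,"ty":0,"tz":0,"rx":0,"ry":0,"rz":0,"fingers":1},{"tx":-0.005,"ty":0,"tz":0,"rx":0,"ry":0,"rz":0,"fingers":1},{"tx":-0.005,"ty":0,"tz":0,"rx":0,"ry":0,"rz":0,"fingers":1},{"tx":-0.005,"ty":0,"tz":0,"rx":0,"ry":0,"rz":0,"fingers":1},{"tx":-0.005,"ty":0,"tz":0,"rx":0,"ry":0,"rz":0,"fingers":1}]' >/dev/null; python3 chk.py
```

```text
10.55 F [ 2.4  1.3 -1.1] moved 48.5
11.38 F [ 2.1  1.3 -2.1] moved 50.5
12.22 F [ 1.8  1.5 -1.5] moved 52.5
```

```bash
python3 -m pendant '[{"tx":-0.006,"ty":0,"tz":0,"rx":0,"ry":0,"rz":0,"fingers":1},{"tx":-0.006,"ty":0,"tz":0,"rx":0,"ry":0,"rz":0,"fingers":1},{"tx":-0.006,"ty":0,"tz":0,"rx":0,"ry":0,"rz":0,"fingers":1},{"tx":-0.006,"ty":0,"tz":0,"rx":0,"ry":0,"rz":0,"fingers":1},{"tx":-0.006,"ty":0,"tz":0,"rx":0,"ry":0,"rz":0,"fingers":1},{"tx":-0.006,"ty":0,"tz":0,"rx":0,"ry":0,"rz":0,"fingers":1},{"tx":-0.006,"ty":0,"tz":0,"rx":0,"ry":0,"rz":0,"fingers":1},{"tx":-0.006,"ty":0,"tz":0,"rx":0,"ry":0,"rz":0,"fingers":1},{"tx":-0.006,"ty":0,"tz":0,"rx":0,"ry":0,"rz":0,"fingers":1},{"tx":-0.006,"ty":0,"tz":0,"rx":0,"ry":0,"rz":0,"fingers":1}]' >/dev/null; python3 chk.py && python3 -m pendant '[{"tx":-0.006,"ty":0,"tz":0,"rx":0,"ry":0,"rz":0,"fingers":1},{"tx":-0.006,"ty":0,"tz":0,"rx":0,"ry":0,"rz":0,"fingers":1},{"tx":-0.006,"ty":0,"tz":0,"rx":0,"ry":0,"rz":0,"fingers":1},{"tx":-0.006,"ty":0,"tz":0,"rx":0,"ry":0,"rz":0,"fingers":1},{"tx":-0.006,"ty":0,"tz":0,"rx":0,"ry":0,"rz":0,"fingers":1},{"tx":-0.006,"ty":0,"tz":0,"rx":0,"ry":0,"rz":0,"fingers":1},{"tx":-0.006,"ty":0,"tz":0,"rx":0,"ry":0,"rz":0,"fingers":1},{"tx":-0.006,"ty":0,"tz":0,"rx":0,"ry":0,"rz":0,"fingers":1},{"tx":-0.006,"ty":0,"tz":0,"rx":0,"ry":0,"rz":0,"fingers":1},{"tx":-0.006,"ty":0,"tz":0,"rx":0,"ry":0,"rz":0,"fingers":1}]' >/dev/null; python3 chk.py && python3 -m pendant '[{"tx":-0.006,"ty":0,"tz":0,"rx":0,"ry":0,"rz":0,"fingers":1},{"tx":-0.006,"ty":0,"tz":0,"rx":0,"ry":0,"rz":0,"fingers":1},{"tx":-0.006,"ty":0,"tz":0,"rx":0,"ry":0,"rz":0,"fingers":1},{"tx":-0.006,"ty":0,"tz":0,"rx":0,"ry":0,"rz":0,"fingers":1},{"tx":-0.006,"ty":0,"tz":0,"rx":0,"ry":0,"rz":0,"fingers":1},{"tx":-0.006,"ty":0,"tz":0,"rx":0,"ry":0,"rz":0,"fingers":1},{"tx":-0.006,"ty":0,"tz":0,"rx":0,"ry":0,"rz":0,"fingers":1},{"tx":-0.006,"ty":0,"tz":0,"rx":0,"ry":0,"rz":0,"fingers":1},{"tx":-0.006,"ty":0,"tz":0,"rx":0,"ry":0,"rz":0,"fingers":1},{"tx":-0.006,"ty":0,"tz":0,"rx":0,"ry":0,"rz":0,"fingers":1}]' >/dev/null; python3 chk.py && python3 -m pendant '[{"tx":-0.006,"ty":0,"tz":0,"rx":0,"ry":0,"rz":0,"fingers":1},{"tx":-0.006,"ty":0,"tz":0,"rx":0,"ry":0,"rz":0,"fingers":1},{"tx":-0.006,"ty":0,"tz":0,"rx":0,"ry":0,"rz":0,"fingers":1},{"tx":-0.006,"ty":0,"tz":0,"rx":0,"ry":0,"rz":0,"fingers":1},{"tx":-0.006,"ty":0,"tz":0,"rx":0,"ry":0,"rz":0,"fingers":1},{"tx":-0.006,"ty":0,"tz":0,"rx":0,"ry":0,"rz":0,"fingers":1},{"tx":-0.006,"ty":0,"tz":0,"rx":0,"ry":0,"rz":0,"fingers":1},{"tx":-0.006,"ty":0,"tz":0,"rx":0,"ry":0,"rz":0,"fingers":1},{"tx":-0.006,"ty":0,"tz":0,"rx":0,"ry":0,"rz":0,"fingers":1},{"tx":-0.006,"ty":0,"tz":0,"rx":0,"ry":0,"rz":0,"fingers":1}]' >/dev/null; python3 chk.py
```

```text
13.05 F [ 2.8  1.6 -1.9] moved 54.9
13.88 F [ 2.4  2.  -1.3] moved 57.3
14.72 F [ 2.   2.9 -1.6] moved 59.7
15.55 F [ 2.2  2.  -1.6] moved 62.1
```

```bash
python3 -m pendant '[{"tx":-0.006,"ty":-0.003,"tz":0,"rx":0,"ry":0,"rz":0,"fingers":1},{"tx":-0.006,"ty":-0.003,"tz":0,"rx":0,"ry":0,"rz":0,"fingers":1},{"tx":-0.006,"ty":-0.003,"tz":0,"rx":0,"ry":0,"rz":0,"fingers":1},{"tx":-0.006,"ty":-0.003,"tz":0,"rx":0,"ry":0,"rz":0,"fingers":1},{"tx":-0.006,"ty":-0.003,"tz":0,"rx":0,"ry":0,"rz":0,"fingers":1},{"tx":-0.006,"ty":-0.003,"tz":0,"rx":0,"ry":0,"rz":0,"fingers":1},{"tx":-0.006,"ty":-0.003,"tz":0,"rx":0,"ry":0,"rz":0,"fingers":1},{"tx":-0.006,"ty":-0.003,"tz":0,"rx":0,"ry":0,"rz":0,"fingers":1},{"tx":-0.006,"ty":-0.003,"tz":0,"rx":0,"ry":0,"rz":0,"fingers":1},{"tx":-0.006,"ty":-0.003,"tz":0,"rx":0,"ry":0,"rz":0,"fingers":1}]' >/dev/null; python3 chk.py && python3 -m pendant '[{"tx":-0.006,"ty":0,"tz":0,"rx":0,"ry":0,"rz":0,"fingers":1},{"tx":-0.006,"ty":0,"tz":0,"rx":0,"ry":0,"rz":0,"fingers":1},{"tx":-0.006,"ty":0,"tz":0,"rx":0,"ry":0,"rz":0,"fingers":1},{"tx":-0.006,"ty":0,"tz":0,"rx":0,"ry":0,"rz":0,"fingers":1},{"tx":-0.006,"ty":0,"tz":0,"rx":0,"ry":0,"rz":0,"fingers":1},{"tx":-0.006,"ty":0,"tz":0,"rx":0,"ry":0,"rz":0,"fingers":1},{"tx":-0.006,"ty":0,"tz":0,"rx":0,"ry":0,"rz":0,"fingers":1},{"tx":-0.006,"ty":0,"tz":0,"rx":0,"ry":0,"rz":0,"fingers":1},{"tx":-0.006,"ty":0,"tz":0,"rx":0,"ry":0,"rz":0,"fingers":1},{"tx":-0.006,"ty":0,"tz":0,"rx":0,"ry":0,"rz":0,"fingers":1}]' >/dev/null; python3 chk.py && python3 -m pendant '[{"tx":-0.006,"ty":0,"tz":0,"rx":0,"ry":0,"rz":0,"fingers":1},{"tx":-0.006,"ty":0,"tz":0,"rx":0,"ry":0,"rz":0,"fingers":1},{"tx":-0.006,"ty":0,"tz":0,"rx":0,"ry":0,"rz":0,"fingers":1},{"tx":-0.006,"ty":0,"tz":0,"rx":0,"ry":0,"rz":0,"fingers":1},{"tx":-0.006,"ty":0,"tz":0,"rx":0,"ry":0,"rz":0,"fingers":1},{"tx":-0.006,"ty":0,"tz":0,"rx":0,"ry":0,"rz":0,"fingers":1},{"tx":-0.006,"ty":0,"tz":0,"rx":0,"ry":0,"rz":0,"fingers":1},{"tx":-0.006,"ty":0,"tz":0,"rx":0,"ry":0,"rz":0,"fingers":1},{"tx":-0.006,"ty":0,"tz":0,"rx":0,"ry":0,"rz":0,"fingers":1},{"tx":-0.006,"ty":0,"tz":0,"rx":0,"ry":0,"rz":0,"fingers":1}]' >/dev/null; python3 chk.py && python3 -m pendant '[{"tx":-0.006,"ty":0,"tz":0,"rx":0,"ry":0,"rz":0,"fingers":1},{"tx":-0.006,"ty":0,"tz":0,"rx":0,"ry":0,"rz":0,"fingers":1},{"tx":-0.006,"ty":0,"tz":0,"rx":0,"ry":0,"rz":0,"fingers":1},{"tx":-0.006,"ty":0,"tz":0,"rx":0,"ry":0,"rz":0,"fingers":1},{"tx":-0.006,"ty":0,"tz":0,"rx":0,"ry":0,"rz":0,"fingers":1},{"tx":-0.006,"ty":0,"tz":0,"rx":0,"ry":0,"rz":0,"fingers":1},{"tx":-0.006,"ty":0,"tz":0,"rx":0,"ry":0,"rz":0,"fingers":1},{"tx":-0.006,"ty":0,"tz":0,"rx":0,"ry":0,"rz":0,"fingers":1},{"tx":-0.006,"ty":0,"tz":0,"rx":0,"ry":0,"rz":0,"fingers":1},{"tx":-0.006,"ty":0,"tz":0,"rx":0,"ry":0,"rz":0,"fingers":1}]' >/dev/null; python3 chk.py
```

```text
16.38 F [ 3.6 -2.8 -1.9] moved 64.4
17.22 F [ 3.  -3.7 -1.6] moved 66.9
18.05 F [ 3.4 -4.3 -2.7] moved 69.3
18.05 F [ 3.4 -4.3 -2.7] moved 69.3
```

```bash
sed -i 's/f=np.hypot.*; p=/f=s["force"][0]*.982+s["force"][1]*.186; p=/' chk.py; python3 -m pendant '[{"tx":-0.006,"ty":0.0025,"tz":0,"rx":0,"ry":0,"rz":0,"fingers":1},{"tx":-0.006,"ty":0.0025,"tz":0,"rx":0,"ry":0,"rz":0,"fingers":1},{"tx":-0.006,"ty":0.0025,"tz":0,"rx":0,"ry":0,"rz":0,"fingers":1},{"tx":-0.006,"ty":0.0025,"tz":0,"rx":0,"ry":0,"rz":0,"fingers":1},{"tx":-0.006,"ty":0.0025,"tz":0,"rx":0,"ry":0,"rz":0,"fingers":1},{"tx":-0.006,"ty":0.0025,"tz":0,"rx":0,"ry":0,"rz":0,"fingers":1},{"tx":-0.006,"ty":0.0025,"tz":0,"rx":0,"ry":0,"rz":0,"fingers":1},{"tx":-0.006,"ty":0.0025,"tz":0,"rx":0,"ry":0,"rz":0,"fingers":1},{"tx":-0.006,"ty":0,"tz":0,"rx":0,"ry":0,"rz":0,"fingers":1},{"tx":-0.006,"ty":0,"tz":0,"rx":0,"ry":0,"rz":0,"fingers":1}]' >/dev/null; python3 chk.py && python3 -m pendant '[{"tx":-0.006,"ty":0,"tz":0,"rx":0,"ry":0,"rz":0,"fingers":1},{"tx":-0.006,"ty":0,"tz":0,"rx":0,"ry":0,"rz":0,"fingers":1},{"tx":-0.006,"ty":0,"tz":0,"rx":0,"ry":0,"rz":0,"fingers":1},{"tx":-0.006,"ty":0,"tz":0,"rx":0,"ry":0,"rz":0,"fingers":1},{"tx":-0.006,"ty":0,"tz":0,"rx":0,"ry":0,"rz":0,"fingers":1},{"tx":-0.006,"ty":0,"tz":0,"rx":0,"ry":0,"rz":0,"fingers":1},{"tx":-0.006,"ty":0,"tz":0,"rx":0,"ry":0,"rz":0,"fingers":1},{"tx":-0.006,"ty":0,"tz":0,"rx":0,"ry":0,"rz":0,"fingers":1},{"tx":-0.006,"ty":0,"tz":0,"rx":0,"ry":0,"rz":0,"fingers":1},{"tx":-0.006,"ty":0,"tz":0,"rx":0,"ry":0,"rz":0,"fingers":1}]' >/dev/null; python3 chk.py
```

```text
18.88 F [ 2.  -0.2 -0.7] moved 71.7
19.72 F [ 7.4  0.4 -3.4] moved 73.5
```

```bash
python3 -m pendant '[{"tx":-0.006,"ty":0,"tz":0,"rx":0,"ry":0,"rz":0,"fingers":1},{"tx":-0.006,"ty":0,"tz":0,"rx":0,"ry":0,"rz":0,"fingers":1},{"tx":0,"ty":0,"tz":0,"rx":0,"ry":0,"rz":0,"fingers":1},{"tx":0,"ty":0,"tz":0,"rx":0,"ry":0,"rz":0,"fingers":1},{"tx":0,"ty":0,"tz":0,"rx":0,"ry":0,"rz":0,"fingers":1},{"tx":0,"ty":0,"tz":0,"rx":0,"ry":0,"rz":0,"fingers":1},{"tx":0,"ty":0,"tz":0,"rx":0,"ry":0,"rz":0,"fingers":1},{"tx":0,"ty":0,"tz":0,"rx":0,"ry":0,"rz":0,"fingers":1},{"tx":0,"ty":0,"tz":0,"rx":0,"ry":0,"rz":0,"fingers":1},{"tx":0,"ty":0,"tz":0,"rx":0,"ry":0,"rz":0,"fingers":1}]' >/dev/null; python3 chk.py
```

```text
20.55 F [ 7.6  2.7 -4.7] moved 73.6
```

```bash
python3 -m pendant '[{"tx":-0.006,"ty":0,"tz":0,"rx":0,"ry":0,"rz":0,"fingers":1},{"tx":-0.006,"ty":0,"tz":0,"rx":0,"ry":0,"rz":0,"fingers":1},{"tx":-0.006,"ty":0,"tz":0,"rx":0,"ry":0,"rz":0,"fingers":1},{"tx":0,"ty":0,"tz":0,"rx":0,"ry":0,"rz":0,"fingers":1},{"tx":0,"ty":0,"tz":0,"rx":0,"ry":0,"rz":0,"fingers":1},{"tx":0,"ty":0,"tz":0,"rx":0,"ry":0,"rz":0,"fingers":1},{"tx":0,"ty":0,"tz":0,"rx":0,"ry":0,"rz":0,"fingers":1},{"tx":0,"ty":0,"tz":0,"rx":0,"ry":0,"rz":0,"fingers":1},{"tx":0,"ty":0,"tz":0,"rx":0,"ry":0,"rz":0,"fingers":1},{"tx":0,"ty":0,"tz":0,"rx":0,"ry":0,"rz":0,"fingers":1}]' >/dev/null; python3 chk.py
```

```text
21.38 F [11.2  2.5 -7.3] moved 73.7
```

```bash
python3 -m pendant '[{"tx":0,"ty":0,"tz":0,"rx":0,"ry":0,"rz":0,"fingers":1},{"tx":0,"ty":0,"tz":0,"rx":0,"ry":0,"rz":0,"fingers":1},{"tx":0.02,"ty":0,"tz":0,"rx":0,"ry":0,"rz":0,"fingers":1},{"tx":0.03,"ty":0,"tz":0,"rx":0,"ry":0,"rz":0,"fingers":1},{"tx":0.03,"ty":0,"tz":0,"rx":0,"ry":0,"rz":0,"fingers":1},{"tx":0.03,"ty":0,"tz":0,"rx":0,"ry":0,"rz":0,"fingers":1},{"tx":0.03,"ty":0,"tz":0,"rx":0,"ry":0,"rz":0,"fingers":1},{"tx":0.02,"ty":0,"tz":0,"rx":0,"ry":0,"rz":0,"fingers":1},{"tx":0,"ty":0,"tz":0,"rx":0,"ry":0,"rz":0,"fingers":1},{"tx":0,"ty":0,"tz":0,"rx":0,"ry":0,"rz":0,"fingers":1}]' >/dev/null; python3 chk.py
```

```text
22.22 F [ 1.1 -1.1 -2. ] moved 69.0
```

Free of the wall, so I'll raise the hook straight up, slowly at first.

```bash
python3 -m pendant '[{"tx":0,"ty":0,"tz":-0.06,"rx":0,"ry":0,"rz":0,"fingers":1},{"tx":0,"ty":0,"tz":-0.1,"rx":0,"ry":0,"rz":0,"fingers":1},{"tx":0,"ty":0,"tz":-0.1,"rx":0,"ry":0,"rz":0,"fingers":1},{"tx":0,"ty":0,"tz":-0.1,"rx":0,"ry":0,"rz":0,"fingers":1},{"tx":0,"ty":0,"tz":-0.1,"rx":0,"ry":0,"rz":0,"fingers":1},{"tx":0,"ty":0,"tz":-0.2,"rx":0,"ry":0,"rz":0,"fingers":1},{"tx":0,"ty":0,"tz":-0.4,"rx":0,"ry":0,"rz":0,"fingers":1},{"tx":0,"ty":0,"tz":-0.5,"rx":0,"ry":0,"rz":0,"fingers":1},{"tx":0,"ty":0,"tz":-0.5,"rx":0,"ry":0,"rz":0,"fingers":1},{"tx":0,"ty":0,"tz":-0.2,"rx":0,"ry":0,"rz":0,"fingers":1}]'; python3 go.py 0.470 -0.2115 0.214 -0.162
```

```text
clock: 23.05
position: [0.4549, -0.0424, 0.2171]
orientation: [0.001, 0.996, 0.091, 0.002]
force: [0.0, -0.0, -1.5]
width: 0.0179
grasp_force: 110.3
turn [ 0.01  -0.033  3.449] shift after [1.055 4.111 0.078] in current [-0.397  4.226  0.084]
```

```bash
python3 -m pendant '[{"tx":0,"ty":0,"tz":0,"rx":0,"ry":0,"rz":0.86,"fingers":1},{"tx":0,"ty":0,"tz":0,"rx":0,"ry":0,"rz":0.86,"fingers":1},{"tx":0,"ty":0,"tz":0,"rx":0,"ry":0,"rz":0.86,"fingers":1},{"tx":0,"ty":0,"tz":0,"rx":0,"ry":0,"rz":0.86,"fingers":1},{"tx":0.1,"ty":0.5,"tz":0,"rx":0,"ry":0,"rz":0,"fingers":1},{"tx":0.2,"ty":0.8,"tz":0,"rx":0,"ry":0,"rz":0,"fingers":1},{"tx":0.2,"ty":0.8,"tz":0,"rx":0,"ry":0,"rz":0,"fingers":1},{"tx":0.2,"ty":0.8,"tz":0,"rx":0,"ry":0,"rz":0,"fingers":1},{"tx":0.2,"ty":0.7,"tz":0,"rx":0,"ry":0,"rz":0,"fingers":1},{"tx":0.1,"ty":0.5,"tz":0,"rx":0,"ry":0,"rz":0,"fingers":1}]' >/dev/null; python3 go.py 0.4685 -0.2125 0.17 -0.162
```

```text
turn [ 0.005 -0.003 -0.004] shift after [ 0.022 -0.017  1.103] in current [ 0.022 -0.017  1.103]
```

```bash
python3 -m pendant '[{"tx":0.02,"ty":-0.02,"tz":0.15,"rx":0,"ry":0,"rz":0,"fingers":1},{"tx":0,"ty":0,"tz":0.3,"rx":0,"ry":0,"rz":0,"fingers":1},{"tx":0,"ty":0,"tz":0.4,"rx":0,"ry":0,"rz":0,"fingers":1},{"tx":0,"ty":0,"tz":0.35,"rx":0,"ry":0,"rz":0,"fingers":1},{"tx":0,"ty":0,"tz":0.2,"rx":0,"ry":0,"rz":0,"fingers":1},{"tx":0,"ty":0,"tz":0.1,"rx":0,"ry":0,"rz":0,"fingers":1},{"tx":0,"ty":0,"tz":0,"rx":0,"ry":0,"rz":0,"fingers":1},{"tx":0,"ty":0,"tz":0,"rx":0,"ry":0,"rz":0,"fingers":1},{"tx":0,"ty":0,"tz":0,"rx":0,"ry":0,"rz":0,"fingers":1},{"tx":0,"ty":0,"tz":0,"rx":0,"ry":0,"rz":0,"fingers":1}]'; python3 go.py 0.4685 -0.2125 0.118 -0.162
python3 - <<'E'
from h import *
b=robot.capture("side")[175:240,270:355]; a=robot.capture("top")[165:230,165:250]
cv2.imwrite("pics/back.png",cv2.resize(np.hstack([b,a]),None,fx=4.7,fy=4.7,interpolation=cv2.INTER_CUBIC))
E
```

```text
clock: 24.72
position: [0.4686, -0.2099, 0.155]
orientation: [0.0, 0.997, -0.08, 0.001]
force: [0.6, 0.2, -0.9]
width: 0.0181
grasp_force: 110.2
turn [ 0.005 -0.011  0.009] shift after [0.009 0.063 0.924] in current [0.008 0.063 0.924]
```

View pics/back.png

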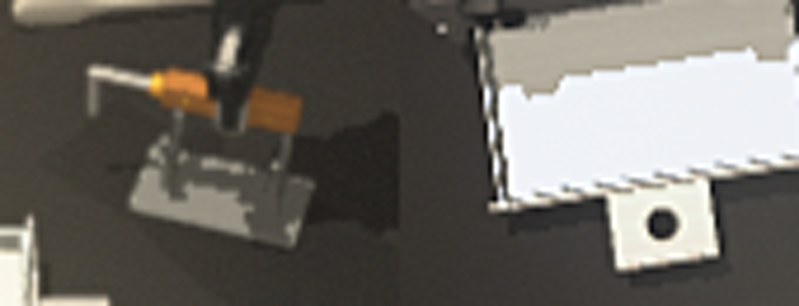

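The side view shows the hook above both forks, tip down and tilted very slightly (handle rear at 300,115). The right crop shows the tray out, with its hole at (662,222). I'll lower it into the forks.

```bash
python3 -m pendant '[{"tx":0,"ty":0.06,"tz":0.1,"rx":0,"ry":0,"rz":0,"fingers":1},{"tx":0,"ty":0,"tz":0.15,"rx":0,"ry":0,"rz":0,"fingers":1},{"tx":0,"ty":0,"tz":0.15,"rx":0,"ry":0,"rz":0,"fingers":1},{"tx":0,"ty":0,"tz":0.15,"rx":0,"ry":0,"rz":0,"fingers":1},{"tx":0,"ty":0,"tz":0.1,"rx":0,"ry":0,"rz":0,"fingers":1},{"tx":0,"ty":0,"tz":0.08,"rx":0,"ry":0,"rz":0,"fingers":1},{"tx":0,"ty":0,"tz":0.06,"rx":0,"ry":0,"rz":0,"fingers":1},{"tx":0,"ty":0,"tz":0.05,"rx":0,"ry":0,"rz":0,"fingers":1},{"tx":0,"ty":0,"tz":0,"rx":0,"ry":0,"rz":0,"fingers":1},{"tx":0,"ty":0,"tz":0,"rx":0,"ry":0,"rz":0,"fingers":1}]'
```

```text
clock: 25.65
position: [0.4679, -0.2122, 0.1207]
orientation: [-0.0, 0.997, -0.081, 0.0]
force: [-0.5, -1.1, -1.9]
width: 0.0184
grasp_force: 110.2
```

```bash
python3 -m pendant '[{"tx":0,"ty":0,"tz":0.02,"rx":0,"ry":0,"rz":0,"fingers":1},{"tx":0,"ty":0,"tz":0.02,"rx":0,"ry":0,"rz":0,"fingers":1},{"tx":0,"ty":0,"tz":0.02,"rx":0,"ry":0,"rz":0,"fingers":1},{"tx":0,"ty":0,"tz":0,"rx":0,"ry":0,"rz":0,"fingers":1},{"tx":0,"ty":0,"tz":0,"rx":0,"ry":0,"rz":0,"fingers":1},{"tx":0,"ty":0,"tz":0,"rx":0,"ry":0,"rz":0,"fingers":1},{"tx":0,"ty":0,"tz":0,"rx":0,"ry":0,"rz":0,"fingers":1},{"tx":0,"ty":0,"tz":0,"rx":0,"ry":0,"rz":0,"fingers":1},{"tx":0,"ty":0,"tz":0,"rx":0,"ry":0,"rz":0,"fingers":1},{"tx":0,"ty":0,"tz":0,"rx":0,"ry":0,"rz":0,"fingers":1}]'
```

```text
clock: 26.48
position: [0.4679, -0.2122, 0.1183]
orientation: [0.0, 0.997, -0.081, 0.0]
force: [0.5, 0.0, -1.3]
width: 0.0181
grasp_force: 110.2
```

```bash
python3 -m pendant '[{"tx":0,"ty":0,"tz":0.02,"rx":0,"ry":0,"rz":0,"fingers":1},{"tx":0,"ty":0,"tz":0,"rx":0,"ry":0,"rz":0,"fingers":1},{"tx":0,"ty":0,"tz":0,"rx":0,"ry":0,"rz":0,"fingers":0.7},{"tx":0,"ty":0,"tz":0,"rx":0,"ry":0,"rz":0,"fingers":0.6},{"tx":0,"ty":0,"tz":0,"rx":0,"ry":0,"rz":0,"fingers":0.5},{"tx":0,"ty":0,"tz":0,"rx":0,"ry":0,"rz":0,"fingers":0.4},{"tx":0,"ty":0,"tz":0,"rx":0,"ry":0,"rz":0,"fingers":0.3},{"tx":0,"ty":0,"tz":0,"rx":0,"ry":0,"rz":0,"fingers":0.2},{"tx":0,"ty":0,"tz":0,"rx":0,"ry":0,"rz":0,"fingers":0.1},{"tx":0,"ty":0,"tz":0,"rx":0,"ry":0,"rz":0,"fingers":0}]' 40
python3 -m pendant '[{"tx":0,"ty":0,"tz":0,"rx":0,"ry":0,"rz":0,"fingers":0},{"tx":0,"ty":0,"tz":-0.2,"rx":0,"ry":0,"rz":0,"fingers":0},{"tx":0,"ty":0,"tz":-0.4,"rx":0,"ry":0,"rz":0,"fingers":0},{"tx":0,"ty":0,"tz":-0.6,"rx":0,"ry":0,"rz":0,"fingers":0},{"tx":0,"ty":0,"tz":-0.8,"rx":0,"ry":0,"rz":0,"fingers":0},{"tx":-0.5,"ty":0.6,"tz":-0.5,"rx":0,"ry":0,"rz":0,"fingers":0},{"tx":-0.5,"ty":0.7,"tz":-0.3,"rx":0,"ry":0,"rz":0,"fingers":0},{"tx":-0.5,"ty":0.7,"tz":0,"rx":0,"ry":0,"rz":0,"fingers":0},{"tx":-0.5,"ty":0.7,"tz":0,"rx":0,"ry":0,"rz":0,"fingers":0},{"tx":-0.3,"ty":0.4,"tz":0,"rx":0,"ry":0,"rz":0,"fingers":0}]' 40
python3 - <<'E'
from h import *
a=robot.capture("top")[150:270,170:320];b=robot.capture("side")[180:270,225:355]
o=np.zeros((600,790,3),np.uint8);o[:480,:600][:480]=cv2.resize(a,(600,480),interpolation=3)
o2=cv2.resize(b,(650,450),interpolation=3)
a2=cv2.resize(robot.capture("top")[195:270,255:315],(360,450),interpolation=3)
b2=cv2.resize(robot.capture("side")[185:235,275:345],(420,300),interpolation=3)
o=np.zeros((450,780,3),np.uint8);o[:,:360]=a2;o[:300,360:]=b2
cv2.imwrite("pics/end.png",o)
E
```

```text
clock: 27.32
position: [0.4679, -0.2122, 0.1175]
orientation: [-0.0, 0.997, -0.081, -0.0]
force: [1.0, 0.4, -0.2]
width: 0.0847
grasp_force: 0.0
clock: 28.15
position: [0.3554, -0.3215, 0.2306]
orientation: [0.001, 0.997, -0.081, 0.0]
force: [0.7, -0.0, -1.1]
width: 0.0854
grasp_force: 0.0
```

View pics/end.png

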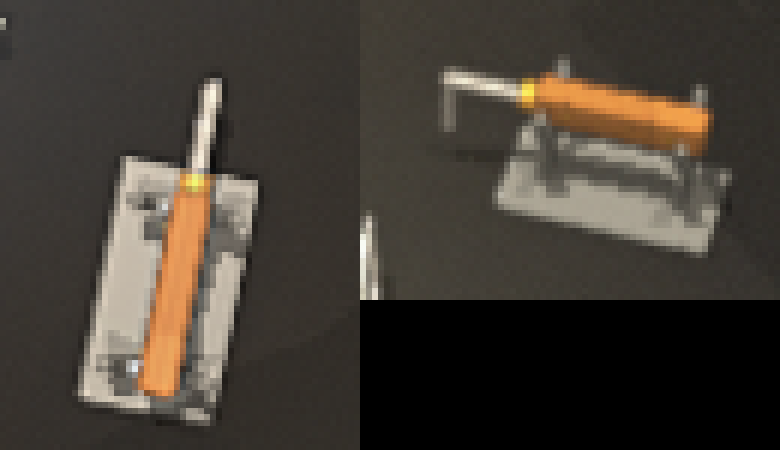

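The hook lies in both forks as at the start: handle at (180,285) in the top crop, level and tip down in the side crop. The arm is clear and the tray is out.

```bash
python3 -c "
from workcell import robot
print(robot.close_job())"
```

```text
the job is handed in; nothing more can be done
None
```

The crumb tray is drawn about 70 mm out to its stop and was held there at about 11 N for over half a second; the hook is back in both forks and the job is handed in at about 28 s, but no verdict came back.

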